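# Tip a wooden disc up in its tray and stand it on display

### The arm

A 7-joint arm with a two-finger parallel gripper is mounted at the origin on the work surface. World frame = base frame: x ahead of the robot, y to its left, z up, the work surface at z = 0. Lengths are in m, angles in rad, forces in N, time in s.
With the tool pointing down it reaches from about 0.425 to 0.825 m from the base axis. Payload 3.6 kg.
Tool frame: the origin (TCP) lies between the finger pads; the fingertips stand 25 mm ahead of it and the grasp point (between the pads) lies 6 mm ahead of it; z points along the fingers, y is the line along which they close (so a half turn about z gives the same grasp; the last joint's range is limited). The gripper opens to 85 mm and grips with 20 to 120 N. Pads are 22 mm wide; open, the fingers measure 114 mm over their backs; the gripper's body (76 mm by 85 mm) begins 54 mm behind the grasp point. The pads swing forward as they close: fully open they stand 13 mm farther back than shut.
Start: joints at [1.163, 0.615, -0.013, 1.423, 0.008, 1.103, -0.04], TCP at [0.242, -0.603, 0.256] pointing down, gripper open.
Joint ranges: [-3.12, 3.12], [-0.3, 2.06], [-1.34, 1.32], [0.26, 2.42], [-1.36, 4.5], [0.01, 1.98], [-2.84, 2.84]. Speed limits (rad/s): [2.79, 2.79, 3.14, 3.14, 3.14, 3.14, 3.14].

### API

Orientations are given as a rotation vector (axis times angle).
In Python, from rig import sense, get_image, close_job gives the robot as it stands.
- The arm moves only by the tool carry_out, never from a script. Its argument "series" is one flat list of numbers, 7 for each row, row after row: the shift along the tool's x, y, z in m, then the turn, a rotation vector about the tool's x, y, z in degrees, then the opening, from 0 (shut) to 1 (fully open). A call has 1 to 5 rows; each row shifts and turns the commanded pose from where the row before left it, along the tool's axes as they then stand; what a row does not reach is not made up. A row lasts 1/12 s, in which the tool goes at most 41.7 mm and 7.16 degrees, less where a joint would pass 70% of its speed; a pose out of reach is approached as far as the arm can. A call with a gripper value outside its range is refused whole. The fingers move at their own pace and stop on an object; "grip_force" is the grip in N (left out, the last holds). Time passes only in rows, so rows that do not move let the fingers close. It gives the time, the measured TCP pose, the force, the opening and the grip force at its end, in the units of the state.
- sense(): the state, without advancing time (a new reading comes with each control period).
- get_image(name): name is "scene" or "side" or "wrist"; returns a dict with "pixels" (384x512x3 uint8, blue, green, red), "z_map" (384x512 float32, m along the optical axis (not along the pixel's ray), 0 where there is no reading), "intrinsics" (3x3 intrinsics, pixels), "camera_from_world" (4x4, takes a point from world to camera coordinates); the wrist camera has in their place "T_tool_cam" (4x4, takes a point from camera to tool coordinates, whose origin is the TCP and whose axes are the flange's). Camera axes: x right, y up, looking along -z (the intrinsics and any distortion apply to the point x, -y, -z); pixel columns grow to the right and rows downward; lengths in m; the calibration is good to about 2 mm. A picture is of the moment at which its call begins: read the wrist's pose just before it.
- close_job(): hands the job in; it is judged then, once.
The state is a dict: "time_s": time; "joints": joint angles; "joint_vel": joint speeds; "tau": joint torques, N m; "ee_pos": TCP position; "tool_rot": TCP orientation; "wrist_force": force on the tool from outside, world axes, zero at the start; "ft_torque": the same for the moment, N m; "finger_gap": finger opening in m; "finger_force": force on a finger pad.
Only numpy, scipy, OpenCV 4.12 (cv2) and the standard library are available. Lean on these libraries where they do the work, as an engineer would, in place of code of your own. Each camera call takes 0.05 s, during which the arm holds its last target. There are 200 camera calls.

### The job

One of the two flat round discs in the wooden tray has no hole: push it along its pocket towards the two sloped runners until it tips up and stays leaning on them by itself with its edge raised. Then take it by the raised edge and stand it on its edge in the slot of the small wooden stand. Leave the disc with the hole lying in its own pocket.

Things in the scene. Friction and masses are not known exactly. Their poses are not given: they have to be found in the camera images.
- disc: Dark wood disc, no hole, 72 mm across, 8 thick, 45 g. Origin: centre of underside; z: its axis. Starts flat in either pocket, centre near tray x = -5 mm. Pushed by its +x edge towards tray -x it climbs the runners; pushed till that edge is 5-10 mm past the step it has dropped and the disc leans on them at 45 degrees, raised edge 65 mm up at the tray's -x end. Closing fingers swing it upright.
- ring_disc: Bystander: dark wood disc of the same 72 mm diameter and 8 mm thickness, but with a 26 mm round hole in the middle, lying flat in the tray's other pocket. Origin: centre of its underside; z: its axis.
- tray: Fixed tray 170 (x) x 178 (y), 36 high; mm. Origin: centre of underside. Pockets 80 wide at y = +43, -43; floor 22 above table from back wall x = 79 (finger gap 48 behind disc) to a step at x = -33, then 4 above table. -x end (towards robot) open but for 2 runners per pocket, 8 wide, 34 apart about its midline, rising from x = -51 (22 high) to x = -73 (44 high).
- stand: Fixed wooden stand with one slot, open above. Origin: centre of its underside, on the table; the slot runs along its y. Base 70 mm (x) by 112 mm (y); slot floor 12 mm above the table; two upright panels 70 mm long leave a slot 36 mm wide in x and reach 60 mm above the table; end stops at y = +-46 mm, 27 mm above the table, keep a disc from rolling out.
There are look-alikes about, which are no part of the job. Leave any white or yellow look-alike of the disc alone.

How it is judged:
By the outcome, as a careful person would: the job done as asked, in the order asked, and still so for the second after the job is handed in, with the robot touching nothing.
It also fails if it takes over 54 s, if anything falls off the work surface, if the arm or the gripper's body presses on something with over 40 N, if the wrist force passes 120 N, or if a joint passes its speed limit or range.

## Working session

There is one attempt and no reset: what is moved stays moved. The work goes in short steps, Python scripts to look and compute and a tool call to move; the robot and the scene stay as the last step left them, time stands still between calls to the robot, and variables do not carry over. Pictures are saved under pics/ and viewed, at most 10 in all, crops included, and the job is handed in when it is done.

Besides the shell and the picture viewer there is one more tool, called after "Request:" as name(argument=value, ...), one argument or row to a line, values as JSON. carry_out: Moves the arm, as the interface text tells. Its arguments: {"type":"object","properties":{"series":{"type":"array","items":{"type":"number"}},"grip_force":{"type":"number"}},"required":["series"]}

```bash
ls; mkdir -p pics
cat > h.py <<'E'
import numpy as np, cv2
from scipy.spatial.transform import Rotation as R
from rig import sense, get_image, close_job
def cloud(name):
    s=sense(); d=get_image(name); z=np.array(d['z_map']); K=np.array(d['intrinsics'])
    v,u=np.mgrid[:z.shape[0],:z.shape[1]]
    P=np.stack([(u-K[0,2])/K[0,0]*z,-(v-K[1,2])/K[1,1]*z,-z],-1)
    if name=='wrist':
        T=np.array(d['T_tool_cam']); W=np.eye(4); W[:3,:3]=R.from_rotvec(s['tool_rot']).as_matrix(); W[:3,3]=s['ee_pos']; T=W@T
    else: T=np.linalg.inv(np.array(d['camera_from_world']))
    X=P@T[:3,:3].T+T[:3,3]; X[z==0]=np.nan
    return np.array(d['pixels']),X,d,T
E
python3 - <<'E'
from h import *
print({k:np.round(v,3) for k,v in sense().items()})
for n in('scene','side'):
    im,X,d,T=cloud(n); cv2.imwrite(f'pics/{n}0.png',im); print(n,d.keys(),np.round(T,3),d['intrinsics'])
    np.savez(f'{n}0.npz',im=im,X=X)
E
```

```text
pics
{'time_s': np.float64(0.0), 'joints': array([ 1.164,  0.616, -0.013,  1.425,  0.008,  1.103, -0.04 ]), 'joint_vel': array([-0.001, -0.001,  0.002, -0.001,  0.001, -0.001,  0.   ]), 'tau': array([ 0.0000e+00, -4.6921e+01,  2.5900e-01, -1.7103e+01,  1.0000e-02,
        1.0000e-02,  0.0000e+00]), 'ee_pos': array([ 0.241, -0.603,  0.255]), 'tool_rot': array([-3.082e+00, -5.940e-01,  1.000e-03]), 'wrist_force': array([ 0.011,  0.124, -0.124]), 'ft_torque': array([ 0.041, -0.055,  0.036]), 'finger_force': np.float64(0.0), 'finger_gap': np.float64(0.086)}
scene dict_keys(['pixels', 'z_map', 'intrinsics', 'camera_from_world']) [[ 0.804 -0.315  0.504  1.062]
 [ 0.594  0.439 -0.674 -0.616]
 [-0.009  0.842  0.54   0.497]
 [ 0.     0.     0.     1.   ]] [[479.70505995   0.         256.17926499]
 [  0.         479.70505995 184.17820357]
 [  0.           0.           1.        ]]
side dict_keys(['pixels', 'z_map', 'intrinsics', 'camera_from_world']) [[-0.953  0.218 -0.211  0.432]
 [-0.304 -0.683  0.664  0.534]
 [ 0.001  0.697  0.717  0.713]
 [ 0.     0.     0.     1.   ]] [[489.74843788   0.         249.17092752]
 [  0.         489.74843788 193.31202657]
 [  0.           0.           1.        ]]
```

View pics/scene0.png

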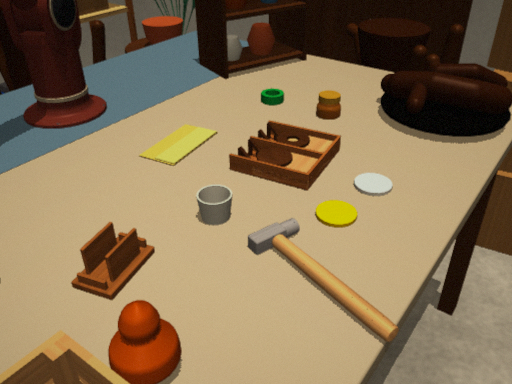

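View pics/side0.png

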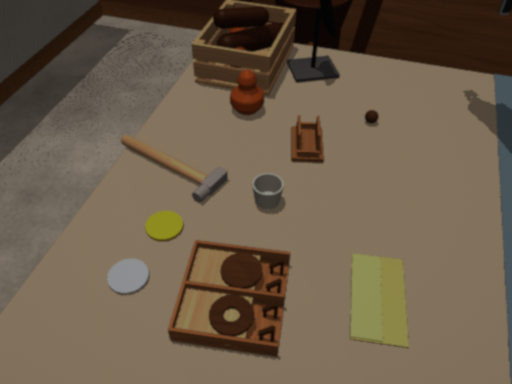

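The side view shows the tray around (232,297): the plain disc is at (241,270) and the ring disc at (231,315), with the runners on the image-right side facing the robot. The stand is at (307,140).

Run:
```python
from h import *
d=np.load('side0.npz'); im=d['im'];X=d['X']
vv,uu=np.mgrid[:384,:512]
def show(n,m):
    P=X[m]; print(n,len(P),'med',np.round(np.nanmedian(P,0),4))
    return P
Z=X[...,2]
tab=X[200:230,300:340].reshape(-1,3); print('table z',np.nanmedian(tab[:,2]))
box=(uu>165)&(uu<300)&(vv>232)&(vv<358)
hsv=cv2.cvtColor(im,cv2.COLOR_BGR2HSV)
for p in[(241,270),(231,315),(231,297),(205,265),(182,300),(270,258),(307,140),(120,275)]: print(p,hsv[p[1],p[0]],np.round(X[p[1],p[0]],4))
# rim
P=show('rim',box&(Z>.030)&(Z<.041))
r=cv2.minAreaRect(P[:,:2].astype(np.float32)); print('rim rect',r,cv2.boxPoints(r))
# any tray pts
P=show('tray',box&(Z>.012)&(Z<.06)); r=cv2.minAreaRect(P[:,:2].astype(np.float32)); print('tray rect',r)
P=show('run',box&(Z>.041)&(Z<.06)); print(np.round(P[::max(1,len(P)//12)],3))
# stand
b=(uu>280)&(uu<335)&(vv>105)&(vv<170)
P=show('stand',b&(Z>.006)&(Z<.08)); r=cv2.minAreaRect(P[:,:2].astype(np.float32)); print('stand rect',r,cv2.boxPoints(r))
P=show('panel',b&(Z>.053)&(Z<.07)); r=cv2.minAreaRect(P[:,:2].astype(np.float32)); print('panel rect',r, cv2.boxPoints(r))
# discs: dark
m=((hsv[...,2]<105)&box).astype(np.uint8)
n,l,st,c=cv2.connectedComponentsWithStats(m)
for i in range(1,n):
    if st[i,4]>200:
        P=X[(l==i)]; P=P[(P[:,2]>.024)&(P[:,2]<.036)]; 
        print('dark',st[i],c[i],np.nanmedian(P,0), cv2.minEnclosingCircle(P[:,:2].astype(np.float32)) if len(P) else 0)
```

```text
table z -0.0006467548215567387
(241, 270) [ 12 181  62] [0.5916 0.0772 0.0293]
(231, 315) [ 24  99 141] [0.5812 0.1591 0.0219]
(231, 297) [ 11 180  58] [0.5902 0.1325 0.0298]
(205, 265) [ 18 118 141] [0.656  0.0806 0.021 ]
(182, 300) [ 14 139  77] [0.6658 0.1577 0.0224]
(270, 258) [ 12 183  46] [0.5537 0.0301 0.0181]
(307, 140) [ 12 172 114] [ 0.5658 -0.3126  0.0123]
(120, 275) [105   7 144] [0.7918 0.1372 0.0092]
rim 2716 med [0.59   0.126  0.0338]
rim rect ((0.5918439030647278, 0.11937946081161499), (0.16996976733207703, 0.18033991754055023), 8.42069149017334) [[0.49457067 0.19613212]
 [0.5209797  0.01773637]
 [0.68911713 0.0426268 ]
 [0.6627081  0.22102255]]
tray 9091 med [0.6014 0.1312 0.0278]
tray rect ((0.591652512550354, 0.11936549842357635), (0.17026841640472412, 0.18040665984153748), 8.539732933044434)
run 61 med [0.5166 0.1289 0.042 ]
[[0.53  0.042 0.043]
 [0.529 0.045 0.042]
 [0.528 0.049 0.042]
 [0.522 0.086 0.043]
 [0.521 0.088 0.043]
 [0.522 0.091 0.041]
 [0.516 0.129 0.043]
 [0.516 0.132 0.042]
 [0.511 0.167 0.043]
 [0.511 0.17  0.041]
 [0.508 0.171 0.041]
 [0.506 0.17
[... 346 characters left out ...]
rect ((0.5642445683479309, -0.3071143627166748), (0.04757598415017128, 0.07055044174194336), 14.104130744934082) [[ 0.53257763 -0.27869934]
 [ 0.54976976 -0.34712297]
 [ 0.5959115  -0.3355294 ]
 [ 0.5787194  -0.26710576]]
dark [ 186  242  105   49 2376] [245.73063973 265.4520202 ] [0.59231683 0.0674732  0.02943684] ((0.5964014530181885, 0.0736931711435318), 0.09155839681625366)
dark [ 172  283  114   56 2659] [236.69349379 309.40691989] [0.58124008 0.15174714 0.02935453] ((0.5831830501556396, 0.15993057191371918), 0.09132073819637299)
dark [ 168  325  112   33 1729] [230.37593985 342.7015616 ] [0.55816049 0.20361564 0.03048479] ((0.5780988931655884, 0.20675799250602722), 0.08457551151514053)
```

Request:
carry_out(
  series=[0.032,-0.0243,0,0,0,0,0,0.032,-0.0243,0,0,0,0,0,0.032,-0.0243,0,0,0,0,0,0.032,-0.0243,0,0,0,0,0,0.032,-0.0243,0,0,0,0,0],
  grip_force=30,
)

```text
time_s: 0.52
ee_pos: [0.3454, -0.4292, 0.2559]
tool_rot: [-3.084, -0.594, 0.001]
wrist_force: [1.0, -0.9, 0.4]
finger_gap: 0.0253
finger_force: 0.0
```

Request:
carry_out(
  series=[0.032,-0.0243,0,0,0,0,0,0.032,-0.0243,0,0,0,0,0,0.032,-0.0243,0,0,0,0,0,0.032,-0.0243,0,0,0,0,0,0.032,-0.0243,0,0,0,0,0],
)

```text
time_s: 0.93
ee_pos: [0.4487, -0.2569, 0.2561]
tool_rot: [-3.084, -0.594, 0.001]
wrist_force: [0.7, -0.3, -0.2]
finger_gap: -0.0
finger_force: 0.0
```

Request:
carry_out(
  series=[0.032,-0.0243,0,0,0,0,0,0.032,-0.0243,0,0,0,0,0,0.032,-0.0243,0,0,0,0,0,0.032,-0.0243,0,0,0,0,0,0.032,-0.0243,0,0,0,0,0],
)

```text
time_s: 1.35
ee_pos: [0.5521, -0.0848, 0.256]
tool_rot: [-3.085, -0.594, 0.001]
wrist_force: [0.4, -0.8, -0.4]
finger_gap: -0.0001
finger_force: 0.0
```

Request:
carry_out(
  series=[0.032,-0.0243,0,0,0,0,0,0.032,-0.0243,0,0,0,0,0,0.032,-0.0243,0,0,0,0,0,0.032,-0.0243,0,0,0,0,0,0.032,-0.0243,0,0,0,0,0],
)

```text
time_s: 1.77
ee_pos: [0.6555, 0.0874, 0.2558]
tool_rot: [3.085, 0.595, -0.002]
wrist_force: [0.8, 0.2, -0.5]
finger_gap: -0.0001
finger_force: 0.0
```

Request:
carry_out(
  series=[0,0,0,0,0,-7,0,0,0,0,0,0,-7,0,0,0,0,0,0,-7,0,0,0,0,0,0,-7,0,0,0,0,0,0,-7,0],
)

```text
time_s: 2.18
ee_pos: [0.6547, 0.0856, 0.2555]
tool_rot: [-2.758, -1.503, 0.003]
wrist_force: [-0.1, 0.3, 0.2]
finger_gap: -0.0002
finger_force: 0.0
```

Request:
carry_out(
  series=[0,0,0,0,0,-7,0,0,0,0,0,0,-7,0,0,0,0,0,0,-7,0,0,0,0,0,0,-7,0,0,0,0,0,0,-7,0],
)

```text
time_s: 2.6
ee_pos: [0.6547, 0.0854, 0.2556]
tool_rot: [-2.179, -2.262, 0.002]
wrist_force: [-0.1, -0.1, 0.1]
finger_gap: -0.0004
finger_force: 0.0
```

Run:
```python
from h import *
s=sense(); print(np.round(s['joints'],3))
im,X,d,T=cloud('wrist'); cv2.imwrite('pics/wrist1.png',im); np.savez('wrist1.npz',im=im,X=X)
Z=X[...,2]
near=np.hypot(X[...,0]-.592,X[...,1]-.119)<.14
P=X[near&(Z>.012)&(Z<.06)]; print('wrist tray',len(P),cv2.minAreaRect(P[:,:2].astype(np.float32)), P.min(0),P.max(0))
# ring hole/discs
c=np.array([.5918,.1194]);a=np.radians(8.5);ex=np.array([np.cos(a),np.sin(a)]);ey=np.array([-ex[1],ex[0]])
for n in('wrist','scene','side'):
    im,X,d,T=cloud(n)
    hsv=cv2.cvtColor(im,cv2.COLOR_BGR2HSV)
    tx=(X[...,:2]-c)@ex; ty=(X[...,:2]-c)@ey; Z=X[...,2]
    for y0 in(-.043,.043):
        m=(abs(ty-y0)<.0385)&(tx>-.048)&(tx<.07)&(Z>.026)&(Z<.035)
        print(n,y0,m.sum(),[np.round((np.percentile(q[m],[1,99])),4) for q in(tx,ty,Z)] if m.sum()>20 else '')
    if n!='wrist':
        # fingers: points near tool with z .2-.3
        e=np.array(s['ee_pos'])
        for lo,hi in((.225,.235),(.235,.25),(.25,.265)):
            m=(np.hypot(X[...,0]-e[0],X[...,1]-e[1])<.06)&(Z>lo)&(Z<hi); Q=X[m]-e
            h=np.radians(92.1);tx_=np.array([np.cos(h),np.sin(h)]);ty_=np.array([np.sin(h),-np.cos(h)])
            if m.sum()>5: print(n,'finger',lo,m.sum(),np.round([(Q[:,:2]@tx_).min(),(Q[:,:2]@tx_).max(),(Q[:,:2]@ty_).min(),(Q[:,:2]@ty_).max()],4))
```

```text
[ 0.062  0.662 -0.414  1.381  0.274  1.156 -0.347]
wrist tray 16956 ((0.5905629396438599, 0.11776232719421387), (0.1695764660835266, 0.17815759778022766), 8.502583503723145) [0.49443811 0.01789439 0.01212069] [0.68667744 0.21823744 0.04524802]
wrist -0.043 2431 [array([-0.0409,  0.0258]), array([-0.0777, -0.0111]), array([0.0278, 0.0315])]
wrist 0.043 2670 [array([-0.0399,  0.0273]), array([0.0079, 0.0755]), array([0.0273, 0.0316])]
scene -0.043 580 [array([-0.0409,  0.0596]), array([-0.0747, -0.0047]), array([0.0262, 0.0344])]
scene 0.043 438 [array([-0.0418,  0.0613]), array([0.0119, 0.0814]), array([0.0264, 0.034 ])]
scene finger 0.225 26 [-0.0133  0.009  -0.0053  0.0088]
scene finger 0.235 150 [-0.0147  0.006  -0.0133  0.0158]
scene finger 0.25 163 [-0.0134  0.0089 -0.013   0.0155]
side -0.043 1165 [array([-0.0405,  0.0262]), array([-0.0775, -0.0095]), array([0.0266, 0.032 ])]
side 0.043 1277 [array([-0.039 ,  0.0277]), array([0.0097, 0.0772]), array([0.0265, 0.032 ])]
side finger 0.225 13 [ 0.0035  0.012  -0.0059  0.0063]
side finger 0.235 150 [-0.0054  0.0134 -0.0133  0.0141]
side finger 0.25 168 [-0.0074  0.0136 -0.0132  0.0142]
```

View pics/wrist1.png

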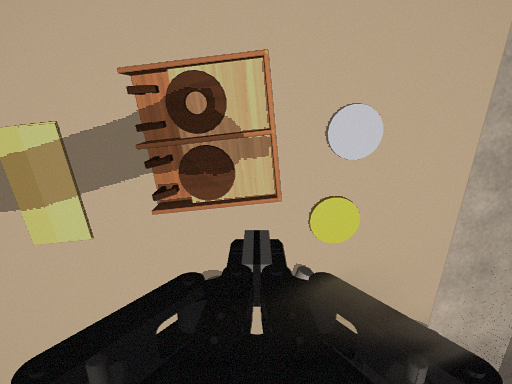

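Wrist view: the plain disc is at (207,172) and the ring disc at (196,102), with the runners to the left at (150,160) and (145,110). All the views agree. I'll turn 6.4° more, descend behind the disc, then push along tray -x, which is tool -y.

Request:
carry_out(
  series=[0,0,0,0,0,-6.4,0,-0.001,-0.003,0.04,0,0,0,0,0,0,0.04,0,0,0,0,0,0,0.04,0,0,0,0,0,0,0.04,0,0,0,0],
)

```text
time_s: 3.22
ee_pos: [0.6523, 0.084, 0.0951]
tool_rot: [2.059, 2.371, 0.001]
wrist_force: [0.3, -0.6, -0.1]
finger_gap: -0.0001
finger_force: 0.0
```

Request:
carry_out(
  series=[0,0,0.03,0,0,0,0,0,0,0.01,0,0,0,0,0,0,0.005,0,0,0,0,0,0,0,0,0,0,0],
)

```text
time_s: 3.55
ee_pos: [0.6525, 0.0845, 0.0513]
tool_rot: [-2.058, -2.374, -0.0]
wrist_force: [0.3, -0.3, 0.0]
finger_gap: 0.0002
finger_force: 0.0
```

```bash
cat >> h.py <<'E'
c=np.array([.591,.1182]);a=np.radians(8.5);ex=np.array([np.cos(a),np.sin(a)]);ey=np.array([-ex[1],ex[0]])
def st():
    s=sense(); e=s['ee_pos']; r=np.array(s['tool_rot']); M=R.from_rotvec(r).as_matrix()
    print('t',s['time_s'],'tray xyz',np.round([(e[:2]-c)@ex,(e[:2]-c)@ey,e[2]],4),'head',np.degrees(np.arctan2(M[1,0],M[0,0])).round(2),'F',np.round(s['wrist_force'],1),'gap',s['finger_gap'])
E
python3 -c "
from h import *
st()
for n in('scene','side'):
    im,X,d,T=cloud(n); np.save(n+'2.npy',X)
    tx=(X[...,:2]-c)@ex; ty=(X[...,:2]-c)@ey
    for lo in (.026,.029,.032,.036,.04,.045):
        m=(abs(ty+.043)<.03)&(tx>.035)&(tx<.072)&(X[...,2]>lo)&(X[...,2]<lo+.004)
        if m.sum(): print(n,lo,m.sum(),tx[m].min(),tx[m].max())
"
```

```text
t 3.55 tray xyz [ 0.0559 -0.0424  0.0513] head 98.17 F [ 0.3 -0.3  0. ] gap 0.00016624669597870055
scene 0.026 8 0.05396265268238264 0.06423989358737651
scene 0.029 13 0.05194771622172175 0.063826875448665
scene 0.032 25 0.04531602500162246 0.06973489672858703
scene 0.036 28 0.043404412618912876 0.07029590554061856
scene 0.04 29 0.04347693785231611 0.07100915872966793
scene 0.045 29 0.044001255611886766 0.07126831555989499
side 0.029 5 0.051000510479733585 0.06273153484492172
side 0.032 18 0.04641006439736483 0.06893120610324922
side 0.036 22 0.043947338168289926 0.06831028212595372
side 0.04 25 0.04376440243463039 0.0703051088878624
side 0.045 32 0.043680511248241814 0.06969946324036373
```

Request:
carry_out(
  series=[0,-0.01,0,0,0,0,0,0,-0.01,0,0,0,0,0,0,-0.01,0,0,0,0,0,0,-0.01,0,0,0,0,0,0,-0.01,0,0,0,0,0],
)

```text
time_s: 4.07
ee_pos: [0.6048, 0.0776, 0.0544]
tool_rot: [2.055, 2.371, 0.009]
wrist_force: [0.4, -0.2, 0.3]
finger_gap: -0.0
finger_force: 0.3
```

Request:
carry_out(
  series=[0,-0.007,0,0,0,0,0,0,-0.006,0,0,0,0,0,0,-0.006,0,0,0,0,0,0,-0.006,0,0,0,0,0,0,0,0,0,0,0,0],
)

```text
time_s: 4.48
ee_pos: [0.5771, 0.0734, 0.0517]
tool_rot: [-2.056, -2.375, 0.001]
wrist_force: [-0.8, -0.8, -0.1]
finger_gap: -0.0002
finger_force: 0.0
```

```bash
cat >> h.py <<'E'
def prof(tag):
    st()
    for n in('side','scene'):
        im,X,d,T=cloud(n); cv2.imwrite(f'pics/{n}{tag}.png',im)
        tx=(X[...,:2]-c)@ex; ty=(X[...,:2]-c)@ey
        for x0 in np.arange(-.125,-.01,.005):
            m=(abs(ty+.043)<.01)&(tx>x0)&(tx<x0+.005)&(X[...,2]<.12)
            if m.sum()>2: print(n,round(x0,3),m.sum(),np.round(np.percentile(X[...,2][m],[0,50,100]),3))
E
python3 -c "
from h import *
prof('3')"
```

```text
t 4.4833 tray xyz [-0.0204 -0.0423  0.0517] head 98.23 F [-0.8 -0.8 -0.1] gap -0.00023858656292835318
side -0.125 29 [-0.005 -0.001  0.002]
side -0.12 29 [-0.003 -0.001  0.003]
side -0.115 27 [-0.004 -0.001  0.001]
side -0.11 30 [-0.004 -0.001  0.002]
side -0.105 30 [-0.003 -0.001  0.005]
side -0.1 30 [-0.003 -0.001  0.003]
side -0.095 46 [-0.004  0.     0.062]
side -0.09 58 [-0.003  0.058  0.063]
side -0.085 64 [-0.004  0.056  0.118]
side -0.08 63 [0.001 0.056 0.12 ]
side -0.075 39 [0.05  0.053 0.12 ]
side -0.07 47 [0.004 0.051 0.12 ]
side -0.065 44 [0.045 0.048 0.119]
side -0.06 55 [0.042 0.046 0.119]
side -0.055 54 [0.04  0.044 0.098]
side -0.05 58 [0.036 0.061 0.112]
side -0.045 55 [0.034 0.08  0.087]
side -0.04 59 [0.032 0.068 0.083]
side -0.035 58 [0.002 0.043 0.08 ]
side -0.03 26 [0.02  0.04  0.057]
side -0.025 8 [0.019 0.022 0.065]
side -0.02 40 [0.019 0.069 0.096]
side -0.015 26 [0.019 0.042 0.075]
scene -0.125 12 [-0.003 -0.001  0.   ]
scene -0.12 13 [-0.001 -0.001  0.001]
scene -0.115 8 [-0.003 -0.001  0.   ]
scene -0.09 11 [0.058 0.059 0.061]
scene -0.085 18 [0.055 0.057 0.06 ]
scene -0.08 20 [0.053 0.056 0.12 ]
scene -0.075 28 [0.049 0.054 0.119]
scene -0.07 34 [0.046 0.103 0.12 ]
scene -0.065 41 [0.004 0.101 0.119]
scene -0.06 63 [0.003 0.1   0.117]
scene -0.055 57 [0.005 0.086 0.12 ]
scene -0.05 35 [0.004 0.04  0.119]
scene -0.045 32 [0.035 0.039 0.117]
scene -0.04 25 [0.032 0.068 0.081]
scene -0.035 22 [0.021 0.04  0.08 ]
scene -0.03 38 [0.019 0.046 0.08 ]
scene -0.025 69 [0.02  0.071 0.118]
scene -0.02 33 [0.02  0.046 0.113]
scene -0.015 52 [0.019 0.039 0.082]
```

Request:
carry_out(
  series=[0,-0.003,0,0,0,0,0,0,-0.003,0,0,0,0,0,0,-0.003,0,0,0,0,0,0,-0.003,0,0,0,0,0,0,0,0,0,0,0,0],
)

```text
time_s: 5.0
ee_pos: [0.5653, 0.0717, 0.0512]
tool_rot: [-2.056, -2.375, 0.002]
wrist_force: [0.6, -0.3, -0.2]
finger_gap: -0.0002
finger_force: 0.0
```

```bash
python3 -c "
from h import *
prof('4')" | grep -v scene
```

```text
t 5.0 tray xyz [-0.0323 -0.0422  0.0512] head 98.23 F [ 0.6 -0.3 -0.2] gap -0.000177419220980623
side -0.125 28 [-0.003 -0.001  0.002]
side -0.12 28 [-0.003 -0.001  0.002]
side -0.115 28 [-0.003 -0.     0.002]
side -0.11 30 [-0.003 -0.001  0.002]
side -0.105 28 [-0.003 -0.001  0.001]
side -0.1 57 [-0.003  0.062  0.073]
side -0.095 81 [-0.004  0.067  0.12 ]
side -0.09 72 [-0.002  0.064  0.12 ]
side -0.085 62 [-0.001  0.06   0.119]
side -0.08 51 [0.003 0.058 0.12 ]
side -0.075 49 [0.05  0.055 0.118]
side -0.07 53 [0.046 0.053 0.114]
side -0.065 55 [0.044 0.079 0.096]
side -0.06 49 [0.039 0.082 0.087]
side -0.055 55 [0.036 0.074 0.1  ]
side -0.05 70 [0.002 0.043 0.082]
side -0.045 43 [0.002 0.039 0.059]
side -0.04 29 [0.    0.004 0.056]
side -0.035 36 [0.001 0.02  0.071]
side -0.03 27 [0.02  0.074 0.09 ]
side -0.025 34 [0.019 0.041 0.057]
side -0.02 30 [0.019 0.022 0.075]
side -0.015 46 [0.018 0.022 0.083]
```

Request:
carry_out(
  series=[0,-0.002,0,0,0,0,0,0,-0.002,0,0,0,0,0,0,0,0,0,0,0,0,0,0,0,0,0,0,0],
)

```text
time_s: 5.43
ee_pos: [0.562, 0.0712, 0.0513]
tool_rot: [-2.056, -2.375, 0.0]
wrist_force: [0.3, 0.9, -0.4]
finger_gap: -0.0002
finger_force: 0.0
```

```bash
python3 -c "
from h import *
prof('5')" | grep -v ene; python3 -c "
import cv2,numpy as np
a=cv2.imread('pics/side5.png')[220:360,160:320];b=cv2.imread('pics/scene5.png')[110:200,210:350]
a=cv2.resize(a,(400,350));b=cv2.resize(b,(400,350));cv2.imwrite('pics/c5.png',np.hstack([a,b]))"
```

```text
t 5.4333 tray xyz [-0.0356 -0.0422  0.0513] head 98.22 F [ 0.3  0.9 -0.4] gap -0.00022448342788722534
side -0.125 29 [-0.004 -0.001  0.002]
side -0.12 29 [-0.003 -0.     0.002]
side -0.115 29 [-0.002 -0.     0.002]
side -0.11 28 [-0.003 -0.001  0.001]
side -0.105 32 [-0.003 -0.     0.003]
side -0.1 34 [-0.003 -0.     0.119]
side -0.095 52 [-0.003  0.001  0.12 ]
side -0.09 43 [-0.004  0.     0.12 ]
side -0.085 73 [-0.004  0.062  0.119]
side -0.08 61 [0.002 0.062 0.119]
side -0.075 51 [0.054 0.098 0.12 ]
side -0.07 50 [0.003 0.081 0.098]
side -0.065 47 [0.042 0.081 0.09 ]
side -0.06 56 [0.038 0.079 0.108]
side -0.055 65 [0.032 0.07  0.082]
side -0.05 47 [0.027 0.04  0.077]
side -0.045 26 [0.022 0.039 0.056]
side -0.04 13 [0.015 0.021 0.07 ]
side -0.035 50 [0.002 0.064 0.089]
side -0.03 25 [0.021 0.041 0.057]
side -0.025 32 [0.02  0.035 0.059]
side -0.02 40 [0.018 0.022 0.082]
side -0.015 49 [0.019 0.024 0.084]
```

View pics/c5.png

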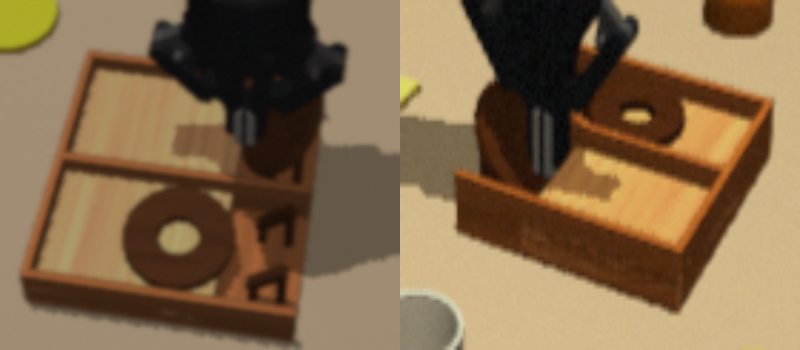

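The disc at crop-left (285,130) has dropped into the 45° lean, and the ring disc at (180,237) hasn't moved. I'll retreat backwards first, then up, and open.

Request:
carry_out(
  series=[0,0.005,0,0,0,0,0,0,0.012,0,0,0,0,0,0,0.012,-0.02,0,0,0,0,0,0,-0.04,0,0,0,0,0,0,-0.04,0,0,0,1],
)

```text
time_s: 5.95
ee_pos: [0.5909, 0.0753, 0.1511]
tool_rot: [-2.055, -2.373, 0.003]
wrist_force: [0.6, 0.6, 0.6]
finger_gap: 0.0108
finger_force: 0.0
```

Request:
carry_out(
  series=[0,-0.01,-0.03,0,0,0,1,0,-0.02,0,0,0,0,1,0,-0.02,0,0,0,0,1,0,0,0,0,0,0,1,0,0,0,0,0,0,1],
)

```text
time_s: 6.37
ee_pos: [0.5412, 0.068, 0.1818]
tool_rot: [2.056, 2.375, 0.0]
wrist_force: [1.1, 0.4, 0.1]
finger_gap: 0.0726
finger_force: 0.0
```

```bash
python3 -c "
from h import *
prof('6')
X=cloud('side')[1]; tx=(X[...,:2]-c)@ex; ty=(X[...,:2]-c)@ey
m=(X[...,2]>.047)&(X[...,2]<.085)&(tx<-.05)&(tx>-.12)&(abs(ty+.043)<.06)
print('disc y range',ty[m].min(),ty[m].max(),'top pt',tx[m].min(),X[...,2][m].max())
for n in('side','scene'):
  X=cloud(n)[1]; e=sense()['ee_pos']; tx=(X[...,:2]-c)@ex; ty=(X[...,:2]-c)@ey; e0=(e[:2]-c)@ex
  for lo in np.arange(.13,.2,.008):
    m=(abs(ty+.042)<.03)&(abs(tx-e0)<.07)&(X[...,2]>lo)&(X[...,2]<lo+.008)
    if m.sum()>3: t=tx[m]-e0; print(n,'f',round(lo-e[2],3),m.sum(),np.round([t.min(),t[t<0].max() if (t<0).any() else 9,t[t>0].min() if (t>0).any() else 9,t.max()],4))
"
```

```text
t 6.3667 tray xyz [-0.0567 -0.0423  0.1818] head 98.23 F [1.1 0.4 0.1] gap 0.0726472757299066
side -0.125 30 [-0.004 -0.001  0.002]
side -0.12 29 [-0.003 -0.001  0.001]
side -0.115 28 [-0.003 -0.001  0.002]
side -0.11 31 [-0.004 -0.     0.002]
side -0.105 31 [-0.003 -0.001  0.002]
side -0.1 28 [-0.002 -0.001  0.001]
side -0.095 28 [-0.003 -0.001  0.002]
side -0.09 33 [-0.003 -0.     0.063]
side -0.085 60 [-0.001  0.062  0.066]
side -0.08 52 [0.001 0.06  0.068]
side -0.075 29 [0.053 0.058 0.061]
side -0.07 32 [0.001 0.052 0.056]
side -0.065 29 [0.042 0.046 0.05 ]
side -0.06 26 [0.038 0.041 0.044]
side -0.055 28 [0.033 0.035 0.038]
side -0.05 27 [0.027 0.03  0.033]
side -0.045 27 [0.022 0.025 0.029]
side -0.04 26 [0.016 0.019 0.024]
side -0.035 37 [0.003 0.016 0.023]
side -0.03 28 [0.019 0.022 0.024]
side -0.025 25 [0.019 0.021 0.024]
side -0.02 30 [0.018 0.021 0.023]
side -0.015 27 [0.02  0.021 0.023]
scene -0.125 12 [-0.003 -0.001  0.   ]
scene -0.12 12 [-0.002 -0.001  0.   ]
scene -0.115 6 [-0.002 -0.001 -0.   ]
scene -0.085 4 [0.062 0.063 0.065]
scene -0.08 25 [0.059 0.062 0.065]
s
[... 322 characters left out ...]
e -0.03 9 [0.02  0.021 0.022]
scene -0.025 16 [0.02  0.021 0.023]
scene -0.02 11 [0.02  0.021 0.022]
scene -0.015 15 [0.019 0.021 0.022]
disc y range -0.07469715426111014 -0.008529547035634043 top pt -0.08544184957644248 0.06709236875716384
side f -0.011 42 [-0.0525 -0.0426  0.0432  0.0547]
side f -0.003 75 [-0.055  -0.0421  0.0433  0.0562]
side f 0.005 76 [-0.0544 -0.0419  0.0434  0.056 ]
side f 0.013 80 [-0.0552 -0.0421  0.0435  0.0572]
scene f -0.019 6 [-0.0431 -0.0426  0.0502  0.0503]
scene f -0.011 63 [-0.0557 -0.0407  0.0431  0.0563]
scene f -0.003 96 [-0.0547 -0.0395  0.0429  0.0582]
scene f 0.005 92 [-0.0537 -0.0404  0.0434  0.0594]
scene f 0.013 103 [-0.056  -0.0409  0.0426  0.0587]
```

Request:
carry_out(
  series=[0,0,0.039,0,0,0,1,0,0,0.039,0,0,0,1,0,0,0.028,0,0,0,1,0,0,0.01,0,0,0,1,0,0,0,0,0,0,1],
)

```text
time_s: 7.03
ee_pos: [0.5401, 0.0681, 0.0627]
tool_rot: [-2.054, -2.373, 0.007]
wrist_force: [0.4, 0.0, -0.4]
finger_gap: 0.0854
finger_force: 0.0
```

Request:
carry_out(
  series=[0,0.004,0,0,0,0,0.75,0,0.004,-0.003,0,0,0,0.6,0,0.004,-0.004,0,0,0,0.45,0,0.004,-0.004,0,0,0,0.35,0,0,-0.004,0,0,0,0.25],
  grip_force=40,
)

```text
time_s: 7.45
ee_pos: [0.5594, 0.0708, 0.0823]
tool_rot: [2.055, 2.372, 0.006]
wrist_force: [1.0, -0.0, -0.7]
finger_gap: 0.0253
finger_force: 0.0
```

```bash
python3 -c "
from h import *
prof('7')
a=cv2.imread('pics/side7.png')[200:340,180:340];b=cv2.imread('pics/scene7.png')[110:200,210:350]
cv2.imwrite('pics/c7.png',np.hstack([cv2.resize(a,(400,350)),cv2.resize(b,(400,350))]))" | grep -E "tray|0.0[3456]"
```

```text
t 7.45 tray xyz [-0.0383 -0.0422  0.0823] head 98.19 F [ 1.  -0.  -0.7] gap 0.02530251158337822
side -0.065 58 [0.003 0.088 0.116]
side -0.06 31 [0.002 0.067 0.089]
side -0.055 20 [0.002 0.004 0.094]
side -0.05 54 [0.    0.039 0.077]
side -0.045 31 [0.    0.073 0.076]
side -0.04 13 [0.026 0.039 0.057]
side -0.035 27 [0.002 0.019 0.023]
side -0.03 29 [0.019 0.022 0.088]
side -0.025 73 [0.019 0.063 0.104]
side -0.015 62 [0.019 0.065 0.111]
scene -0.065 21 [0.066 0.082 0.118]
scene -0.06 21 [0.065 0.084 0.115]
scene -0.055 58 [0.063 0.1   0.117]
scene -0.05 72 [0.072 0.086 0.119]
scene -0.045 11 [0.073 0.074 0.076]
scene -0.04 91 [0.027 0.056 0.076]
scene -0.035 44 [0.019 0.026 0.053]
scene -0.03 18 [0.02  0.022 0.094]
```

View pics/c7.png

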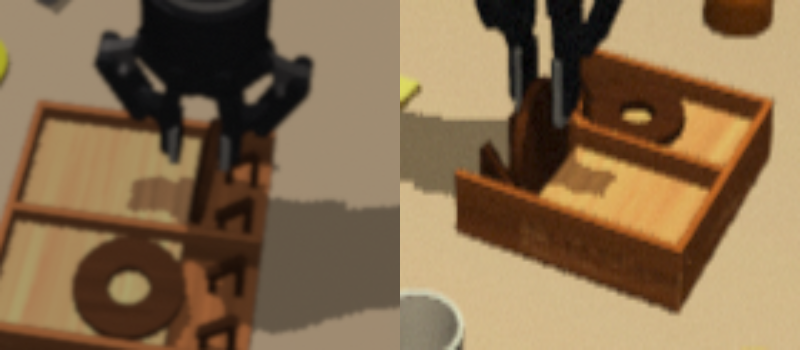

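The disc at crop-right (525,135) is almost upright between the open fingers. Closing on it now.

Request:
carry_out(
  series=[0,-0.002,0,0,0,0,0,0,0,0,0,0,0,0,0,0,0,0,0,0,0,0,0,0,0,0,0,0,0,0,0,0,0,0,0],
  grip_force=40,
)

```text
time_s: 7.97
ee_pos: [0.555, 0.0702, 0.0806]
tool_rot: [-2.056, -2.375, 0.001]
wrist_force: [-1.5, -1.0, 5.6]
finger_gap: 0.0067
finger_force: 43.2
```

Request:
carry_out(
  series=[0,0,-0.02,0,0,0,0,0,0,-0.025,0,0,0,0,0,0,-0.03,0,0,0,0,0,0,-0.03,0,0,0,0,0,0,0,0,0,0,0],
)

```text
time_s: 8.38
ee_pos: [0.5585, 0.0715, 0.1906]
tool_rot: [2.052, 2.37, 0.014]
wrist_force: [0.6, 0.1, -0.0]
finger_gap: 0.0072
finger_force: 42.4
```

```bash
cat > disc.py <<'E'
from h import *
def disc(tag):
    st(); s=sense(); e=np.array(s['ee_pos']); M=R.from_rotvec(s['tool_rot']).as_matrix()
    for n in('side','scene'):
        im,X,d,T=cloud(n); cv2.imwrite(f'pics/{n}{tag}.png',im)
        Q=(X-e)@M; hsv=cv2.cvtColor(im,cv2.COLOR_BGR2HSV)
        m=(abs(Q[...,1])<.025)&(abs(Q[...,0])<.05)&(Q[...,2]>-.01)&(Q[...,2]<.11)&(hsv[...,1]>90)&(X[...,2]>.01)
        P=Q[m]; print(n,m.sum(),'lo',np.round(np.percentile(P,1,0),4),'hi',np.round(np.percentile(P,99,0),4))
        A=np.c_[P[:,0],P[:,2],np.ones(len(P))]; k=np.linalg.lstsq(A,P[:,1],rcond=None)[0]; print('plane y=ax+bz+c',np.round(k,4))
    print('joints',np.round(s['joints'],2))
E
python3 -c "
from disc import *
disc('8')"
```

```text
t 8.3833 tray xyz [-0.039  -0.0414  0.1906] head 98.22 F [ 0.6  0.1 -0. ] gap 0.0072062069764547735
side 288 lo [-0.0185 -0.0035 -0.0044] hi [0.0358 0.0047 0.06  ]
plane y=ax+bz+c [ 0.0173 -0.0758  0.0017]
scene 581 lo [-0.0392 -0.0058 -0.0054] hi [0.0305 0.0166 0.0766]
plane y=ax+bz+c [ 0.0673 -0.0289  0.0045]
joints [ 0.12  0.58 -0.45  1.76  0.32  0.86 -0.33]
```

Request:
carry_out(
  series=[-0.0376,-0.0049,0,0,0,0,0,-0.0376,-0.0049,0,0,0,0,0,-0.0376,-0.0049,0,0,0,0,0,-0.0376,-0.0049,0,0,0,0,0,-0.0376,-0.0049,0,0,0,0,0],
)

```text
time_s: 8.9
ee_pos: [0.5564, -0.1211, 0.1832]
tool_rot: [-2.054, -2.373, 0.003]
wrist_force: [0.5, -0.1, -0.0]
finger_gap: 0.0069
finger_force: 42.4
```

Request:
carry_out(
  series=[-0.0376,-0.0049,0,0,0,0,0,-0.0376,-0.0049,0,0,0,0,0,-0.0376,-0.0049,0,0,0,0,0,-0.0376,-0.0049,0,0,0,0,0,-0.0376,-0.0049,0,0,0,0,0],
)

```text
time_s: 9.32
ee_pos: [0.559, -0.3105, 0.1828]
tool_rot: [-2.054, -2.372, 0.002]
wrist_force: [0.3, -0.3, 0.2]
finger_gap: 0.007
finger_force: 42.4
```

Request:
carry_out(
  series=[0,0,0,0,0,-5.9,0,0,0,0,0,0,0,0,0,0,0,0,0,0,0],
)

```text
time_s: 9.57
ee_pos: [0.5596, -0.3079, 0.1831]
tool_rot: [-1.931, -2.472, -0.001]
wrist_force: [0.9, 0.9, -0.1]
finger_gap: 0.0071
finger_force: 42.4
```

```bash
python3 -c "
from disc import *
disc('9')
s=sense(); e=np.array(s['ee_pos']); print(e); M=R.from_rotvec(s['tool_rot']).as_matrix()
for n in('side','scene'):
    X=cloud(n)[1]
    near=np.hypot(X[...,0]-.5636,X[...,1]+.3072)<.075
    for lo,hi in((.007,.07),(.052,.066)):
        P=X[near&(X[...,2]>lo)&(X[...,2]<hi)]
        if len(P)>10: print(n,lo,len(P),cv2.minAreaRect(P[:,:2].astype(np.float32)))
im=cv2.imread('pics/side9.png')[60:200,220:380];b=cv2.imread('pics/scene9.png')[140:310,40:200]
cv2.imwrite('pics/c9.png',np.hstack([cv2.resize(im,(400,350)),cv2.resize(b,(400,425))[:350]]))
"
```

```text
t 9.5667 tray xyz [-0.094  -0.4168  0.1831] head 104.01 F [ 0.9  0.9 -0.1] gap 0.007109287872951916
side 152 lo [-0.0154 -0.0027  0.0007] hi [0.0376 0.0051 0.0611]
plane y=ax+bz+c [-0.0336  0.0511  0.0015]
scene 1377 lo [-0.0367 -0.0023 -0.006 ] hi [0.0315 0.0191 0.0733]
plane y=ax+bz+c [ 0.041  -0.015   0.0062]
joints [ 0.74  0.71 -0.48  1.53  0.37  0.99  0.4 ]
[ 0.56065183 -0.30633769  0.18432921]
side 0.007 1182 ((0.5635948181152344, -0.3067549765110016), (0.06856484711170197, 0.11494757980108261), 14.261116027832031)
side 0.052 135 ((0.5644391179084778, -0.30694320797920227), (0.04793877899646759, 0.0713004618883133), 14.702531814575195)
scene 0.007 3425 ((0.5659241676330566, -0.3103415369987488), (0.0717838853597641, 0.11366960406303406), 14.266166687011719)
scene 0.052 492 ((0.5656555891036987, -0.31015491485595703), (0.04948406293988228, 0.07111341506242752), 14.642207145690918)
```

View pics/c9.png

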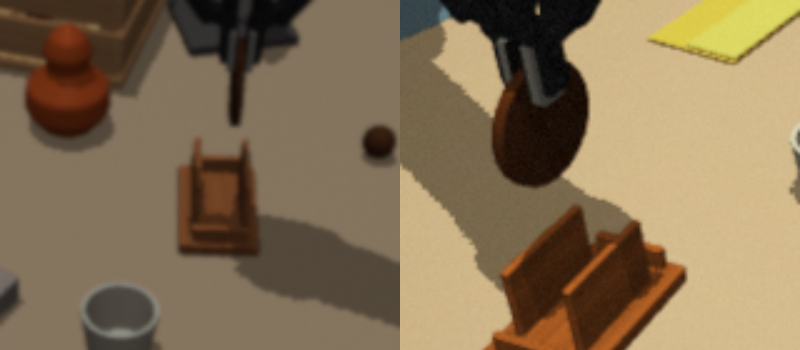

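The disc is vertical at crop-right (540,125), directly above the slot at (575,275). Descending.

Request:
carry_out(
  series=[-0.001,0.004,0.02,0,0,0,0,0,0,0.03,0,0,0,0,0,0,0.02,0,0,0,0,0,0,0.01,0,0,0,0,0,0,0,0,0,0,0],
)

```text
time_s: 10.18
ee_pos: [0.5633, -0.3073, 0.1028]
tool_rot: [-1.927, -2.475, 0.002]
wrist_force: [0.2, -0.7, -0.2]
finger_gap: 0.0068
finger_force: 42.4
```

Request:
carry_out(
  series=[0,0,0.006,0,0,0,0,0,0,0.004,0,0,0,0,0,0,0.002,0,0,0,0,0,0,0,0,0,0,0],
)

```text
time_s: 10.52
ee_pos: [0.5649, -0.309, 0.0938]
tool_rot: [1.931, 2.477, 0.0]
wrist_force: [-0.1, 0.4, -0.7]
finger_gap: 0.0068
finger_force: 42.4
```

```bash
python3 -c "
from disc import *
disc('10')
s=sense(); print(s['ee_pos'],s['finger_force'])
im=cv2.imread('pics/side10.png')[60:200,220:380];b=cv2.imread('pics/scene10.png')[170:310,40:200]
cv2.imwrite('pics/c10.png',np.hstack([cv2.resize(im,(400,350)),cv2.resize(b,(400,350))]))
"
```

```text
t 10.5167 tray xyz [-0.0889 -0.4186  0.0938] head 104.12 F [-0.1  0.4 -0.7] gap 0.006779566513938706
side 764 lo [-0.0477 -0.0234  0.0056] hi [0.0496 0.0245 0.0836]
plane y=ax+bz+c [-0.0014  0.0142 -0.0004]
scene 2452 lo [-0.0487 -0.0217  0.0033] hi [0.0464 0.0249 0.0835]
plane y=ax+bz+c [0.2686 0.067  0.0088]
joints [ 0.71  0.82 -0.43  1.59  0.43  0.82  0.35]
[ 0.56500793 -0.30908917  0.09401412] 42.364545464515686
```

View pics/c10.png

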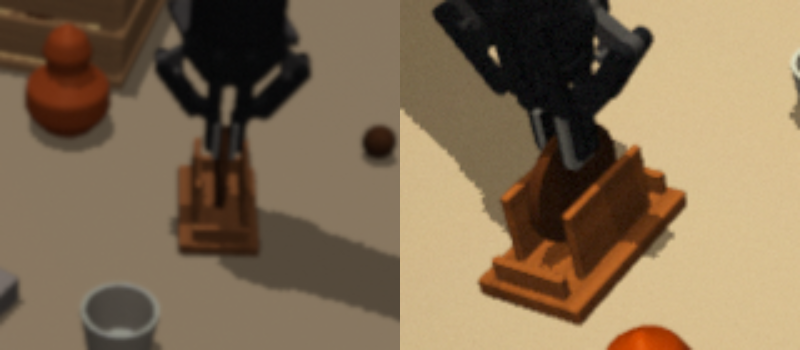

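The disc is inside the slot, a few mm above its floor. Lowering in small steps until it touches.

Request:
carry_out(
  series=[0,0,0.0015,0,0,0,0,0,0,0.0015,0,0,0,0,0,0,0,0,0,0,0],
)

```text
time_s: 10.87
ee_pos: [0.5645, -0.3089, 0.0902]
tool_rot: [-1.932, -2.477, 0.0]
wrist_force: [0.8, 0.3, -0.1]
finger_gap: 0.0068
finger_force: 42.4
```

Request:
carry_out(
  series=[0,0,0.0015,0,0,0,0,0,0,0,0,0,0,0,0,0,0,0,0,0,0],
)

```text
time_s: 11.12
ee_pos: [0.5647, -0.3089, 0.0888]
tool_rot: [1.932, 2.478, 0.0]
wrist_force: [0.6, 0.0, -0.5]
finger_gap: 0.0072
finger_force: 42.5
```

Request:
carry_out(
  series=[0,0,0,0,0,0,0.15,0,0,0,0,0,0,0.25,0,0,0,0,0,0,0.3,0,0,0,0,0,0,0.4,0,0,0,0,0,0,0.5],
)

```text
time_s: 11.53
ee_pos: [0.5647, -0.3089, 0.0888]
tool_rot: [-1.932, -2.478, -0.0]
wrist_force: [0.1, -0.7, -0.0]
finger_gap: 0.0424
finger_force: 0.0
```

Request:
carry_out(
  series=[0,0,-0.02,0,0,0,0.5,0,0,-0.04,0,0,0,0.5,0,0,-0.04,0,0,0,0.5,0,0,-0.04,0,0,0,0.5,0,0,0,0,0,0,0.5],
)

```text
time_s: 11.95
ee_pos: [0.5695, -0.3098, 0.2385]
tool_rot: [1.921, 2.464, 0.008]
wrist_force: [0.8, 0.3, 1.4]
finger_gap: 0.0425
finger_force: 0.0
```

Request:
carry_out(
  series=[0,0,0,0,0,0,0.5,0,0,0,0,0,0,0.5,0,0,0,0,0,0,0.5,0,0,0,0,0,0,0.5,0,0,0,0,0,0,0.5],
)

```text
time_s: 12.37
ee_pos: [0.564, -0.3087, 0.2272]
tool_rot: [-1.93, -2.475, 0.001]
wrist_force: [0.0, 0.4, 1.4]
finger_gap: 0.043
finger_force: 0.0
```

```bash
python3 -c "
from h import *
st()
for n in('side','scene'):
    im,X,d,T=cloud(n); cv2.imwrite(f'pics/{n}11.png',im)
    m=(np.hypot(X[...,0]-.5647,X[...,1]+.3085)<.06)&(X[...,2]>.064)&(X[...,2]<.12); P=X[m]; print(n,len(P),P.min(0).round(4),P.max(0).round(4))
im=cv2.imread('pics/side11.png')[60:360,160:380];b=cv2.imread('pics/scene11.png')[110:310,40:350]
cv2.imwrite('pics/c11.png',np.hstack([cv2.resize(im,(330,450)),cv2.resize(b,(465,300)).copy() if 0 else cv2.copyMakeBorder(cv2.resize(b,(465,300)),0,150,0,0,0)]))
"
```

```text
t 12.3667 tray xyz [-0.0898 -0.4182  0.2272] head 104.13 F [0.  0.4 1.4] gap 0.04304236298295512
side 88 [ 0.5544 -0.3333  0.0642] [ 0.5756 -0.2742  0.0847]
scene 385 [ 0.559  -0.3424  0.064 ] [ 0.5778 -0.2805  0.085 ]
```

View pics/c11.png

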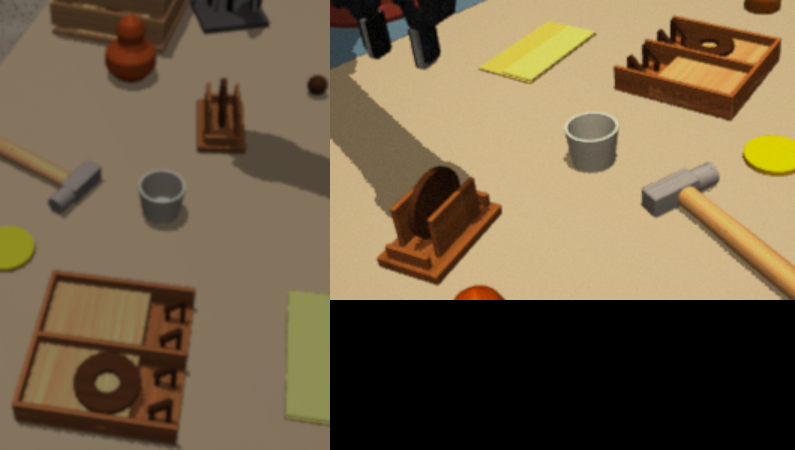

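The disc stands in the slot at crop-right (437,200), its top at z = 0.085, which matches 12 + 72 mm. The ring disc is still in its pocket at crop-left (107,382), and the gripper is clear.

```bash
python3 -c "
from h import *
print(close_job())"
```

```text
the job is handed in; nothing more can be done
None
```

The plain disc was pushed until it leaned on the runners by itself, then gripped by its raised edge, and now stands on its edge in the stand's slot. The ring disc is still lying in its own pocket, and I handed the job in after 12.4 s on the robot's clock.

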